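Rock the angle gauge on a worn stud block to its red mark and hold it

ROBOT

A 6-joint arm with a two-finger parallel gripper is mounted at the origin on the work surface. World frame = base frame: x ahead of the robot, y to its left, z up, the work surface at z = 0. Lengths are in m, angles in rad, forces in N, time in s.
With the tool pointing down it reaches from about 0.275 to 0.975 m from the base axis. Payload 8.4 kg.
Tool frame: the origin (TCP) lies on the centre line of the jaws, within the pads' length; the fingertips stand 19 mm ahead of it and the grasp point (between the pads) is the TCP; z points along the fingers, y is the line along which they close (so a half turn about z gives the same grasp; the last joint's range is limited). The gripper opens to 92 mm and grips with 3 to 60 N. Pads are 20 mm wide; open, the fingers measure 128 mm over their backs; the gripper's body (75 mm by 189 mm) begins 69 mm behind the grasp point.
Start: joints at [1.3, 0.353, 1.633, -0, 1.155, -0.002], TCP at [0.166, 0.603, 0.234] pointing down, gripper open.
Joint ranges: [-2.63, 2.63], [-0.92, 2.1], [0.06, 2.66], [-1.3, 4.44], [0, 2.69], [-3.02, 3.02]. Speed limits (rad/s): [2.22, 2.22, 2.79, 3.14, 3.14, 3.14].

INTERFACE

Orientations are given as [roll, pitch, yaw] about the fixed x, y, z axes, in that order (R = Rz(yaw) Ry(pitch) Rx(roll)).
In Python, from workcell import get_obs, imaging, workorder gives the robot as it stands. The module is installed in compiled form; this text tells all that it offers.
- The arm moves only by the tool step_arm, never from a script. Its argument "commands" is a list of rows, each an object of numbers: "dx", "dy", "dz": the shift along the tool's x, y, z in cm; "spin": the turn about the tool's z in rad. In form: [{"dx": .., "dy": .., "dz": .., "spin": ..}, ...]. A call has 1 to 12 rows; each row shifts and turns the commanded pose from where the row before left it, along the tool's axes as they then stand; what a row does not reach is not made up. A row lasts 1/10 s, in which the tool goes at most 50 mm and 8.59 degrees, less where a joint would pass 70% of its speed; a pose out of reach is approached as far as the arm can. A call is refused whole if a number of a shift passes 5 or a number of a turn 0.15, either way. A call with a gripper value outside its range is refused whole. "jaw" is the gripper command: -1 is fully open, 1 is shut, values between are in proportion, set as the call begins (left out, the last holds). The fingers move at their own pace and stop on an object; the grip force is fixed at half the most. Time passes only in rows, so rows that do not move let the fingers close. It gives the time, the measured TCP pose, the force, the opening and the grip force at its end, in the units of the state.
- get_obs(): the state, without advancing time (a new reading comes with each control period).
- imaging.snapshot(name): name is "scene" or "top" or "wrist"; returns a dict with "image" (420x560x3 uint8, red, green, blue), "range_z" (420x560 float32, m along the optical axis (not along the pixel's ray), 0 where there is no reading), "intrinsics" (3x3 intrinsics, pixels), "T" (4x4, takes a point from camera to world coordinates). Camera axes: x right, y up, looking along -z (the intrinsics and any distortion apply to the point x, -y, -z); pixel columns grow to the right and rows downward; lengths in m; the calibration is good to about 2 mm. A picture is of the moment at which its call begins.
- workorder.sign_off(): hands the job in; it is judged then, once.
The state is a dict: "t": time; "qpos": joint angles; "joint_vel": joint speeds; "joint_efforts": joint torques, N m; "tool_pos": TCP position; "tcp_rot": TCP orientation; "wrist_force": force on the tool from outside, world axes, zero at the start; "wrist_torque": the same for the moment, N m; "grip_width": opening from 0.0 (shut) to 1.0 (fully open); "grip_force": force on a finger pad.
Only numpy, scipy, OpenCV 4.12 (cv2) and the standard library are available. Lean on these libraries where they do the work, as an engineer would, in place of code of your own. Each camera call takes 0.05 s, during which the arm holds its last target. There are 200 camera calls.

TASK

Take the yellow angle gauge by its black grip out of its wooden stand and put the thin pin under its base into the slot-shaped opening of the brass stud block held in the vise, base running along the slot. Then, keeping the base resting on the block's uneven top, rock the gauge sideways until its swinging black pointer settles on the red mark, and finish while still holding it there, pressed lightly against the block, so that the line can be scribed. Leave the paint can, tub and spanner alone.

Things in the scene. Friction and masses are not known exactly. Their poses are not given: they have to be found in the camera images.
- gauge: Loose yellow angle gauge, 0.3 to 0.5 kg. Origin: centre of the flat underside of its base; z up, y along the base, x square to the dial faces. Base 30 (x) x 100 (y) x 12 (z) mm. Round dial 104 mm across, 20 mm thick over the pointers, centre 70 mm above the origin, white on both faces. Starts upright in the stand, pin loose in its hole. Works the same either way round.
- grip (a point): Point on the gauge's black grip, 148 mm above the gauge's origin. The grip is a block 20 (x) x 28 (y) x 42 (z) mm on top of the dial, from 118 to 160 mm above the origin; best pinched from above across its 28 mm (along the gauge's y), about 60 N.
- pin_tip (a point): Lower end of the gauge's steel pin, which is 6 mm across and sticks 18 mm straight down from the gauge's origin.
- pointer (a joint): Angle (rad) of the black pointer, which swings freely about the gauge's x axis at the dial's centre and settles plumb within about 1.5 s. 0 = along the gauge's -z (gauge upright), positive = tip towards the gauge's +y. Leaning the top of the gauge towards its own +y by an angle makes it read plus that angle.
- mark (a joint): Angle (rad) of the red mark on the dial, counted as for the pointer; fixed during a run, between 0.20 and 0.42, the same way as the gauge's +y. The pointer is on the mark when both values agree.
- pointer_tip (a point): Lower tip of the pointer, 44 mm from the dial's centre.
- mark_mid (a point): Point on the middle line of the red mark (6 mm wide, reaching from 28 to 48 mm from the dial's centre, on both faces), 44 mm from the dial's centre.
- stud: Fixed brass stud block clamped in the vise. Origin: middle of the slot opening, level with the top of the higher ridge, 110 mm above the bench; z up, y along the slot. Slot 10 mm wide (x), 28 mm long (y), 34 mm deep, between two cheeks (x 5 to 17 mm on either side), 44 mm long (y). The vise's jaws end 35 mm below the origin, 82 mm long in y.
- ridge_high (a point): Top of the higher of the two rounded ridges (10 mm radius, running along the stud's x on both cheeks): stud y = +11 mm, z = 0. The gauge's base rests and rocks on the ridges; leaned over by 0.2 rad or more, on one of them alone, the side it leans to.
- ridge_low (a point): Top of the lower ridge (10 mm radius): stud y = -11 mm, z = -2.5 mm.
- stand: Fixed wooden stand, 70 x 130 x 40 mm, origin at the centre of its underside; hole 15 mm square, 25 mm deep, in the middle of its top.
- vise: Fixed blue bench vise carrying the stud block; origin under the stud block, on the bench. Base 130 (x) x 90 (y) mm, 76 mm high; its screw and handle reach 98 mm towards its -x.
- paint_can: Bystander: red can, 70 mm across, 85 mm high; origin under its centre.
- tub: Bystander: white open tub, 84 mm across, 75 mm high; origin under its centre.
- spanner: Bystander: steel spanner lying flat.
There are look-alikes about, which are no part of the job. Several things look just like the vise: the one meant starts farthest from the robot's base. Several things have the shape of the gauge; the one meant has the colours described above.

How it is judged:
By the outcome, as a careful person would: the job done as asked, in the order asked, and still so for the second after the job is handed in, while the arm keeps its last pose, push and grip.
It also fails if it takes over 43 s, if anything falls off the work surface, if the arm or the gripper's body presses on something with over 40 N, if the wrist force passes 120 N, or if a joint passes its speed limit or range.

## Working session

There is one attempt and no reset: what is moved stays moved. The work goes in short steps, Python scripts to look and compute and a tool call to move; the robot and the scene stay as the last step left them, time stands still between calls to the robot, and variables do not carry over. Pictures are saved under pics/ and viewed, at most 13 in all, crops included, and the job is handed in when it is done.

Besides the shell and the picture viewer there is one more tool, called after "Request:" by a JSON object that holds its "op" and its "data", one argument or row to a line. step_arm: Moves the arm, as the interface text tells. Its arguments: {"type":"object","properties":{"commands":{"type":"array","items":{"type":"object","properties":{"dx":{"type":"number"},"dy":{"type":"number"},"dz":{"type":"number"},"spin":{"type":"number"}}}},"jaw":{"type":"number"}},"required":["commands"]}

```bash
mkdir -p pics; cat > h.py <<'E'
import numpy as np, cv2
from workcell import get_obs, imaging, workorder
def snap(n,tag=None):
    s=imaging.snapshot(n); np.savez(f'{tag or n}.npz',**s); cv2.imwrite(f'pics/{tag or n}.png',s['image'][:,:,::-1]); return s
def load(t): return dict(np.load(t+'.npz'))
def w(s,u,v,z=None):
    K=s['intrinsics'];r=np.array([(u-K[0,2])/K[0,0],-(v-K[1,2])/K[1,1],-1.]);T=s['T']
    if z is None: d=s['range_z'][int(v),int(u)]
    else:
        rw=T[:3,:3]@r; d=(z-T[2,3])/rw[2]
    return T[:3,:3]@(r*d)+T[:3,3]
def px(s,p):
    c=np.linalg.inv(s['T'])@np.r_[p,1]; K=s['intrinsics']
    return np.array([K[0,2]+K[0,0]*c[0]/-c[2],K[1,2]-K[1,1]*c[1]/-c[2]])
E
python3 - <<'E'
from h import *
a=snap('scene','s0');b=snap('top','t0')
cv2.imwrite('pics/both.png',cv2.resize(np.vstack([a['image'],b['image']])[:,:,::-1],(400,600)) )
o=get_obs();print(o)
print(a['T'],b['T'],a['intrinsics'])
E
```

```text
{'t': 0.1, 'qpos': array([ 1.29960510e+00,  3.53582021e-01,  1.63406344e+00,  1.23075909e-05,
        1.15521235e+00, -2.39649552e-03]), 'joint_vel': array([-0.00092787, -0.00072679, -0.0013744 ,  0.00021026, -0.00106598,
       -0.00032519]), 'joint_efforts': array([-1.04245064e-03, -5.94907308e+01, -3.34930837e+01,  6.97769271e-02,
        1.84197963e-02, -6.81686242e-05]), 'tool_pos': array([0.16585972, 0.60214351, 0.23293523]), 'tcp_rot': array([-3.14032753e+00, -1.42855920e-05,  2.87279294e+00]), 'wrist_force': array([-0.63062364, -1.02703397, -1.34720327]), 'wrist_torque': array([-0.03961938, -0.04279987, -0.04239764]), 'grip_force': 0.0, 'grip_width': 0.999181757615682}
[[-0.8719596  -0.27985332  0.40170708  1.08728624]
 [ 0.48917916 -0.53113154  0.69181142  0.82734161]
 [ 0.01975358  0.79973834  0.60002365  0.84457906]
 [ 0.          0.          0.          1.        ]] [[ 0.07081121  0.97399324 -0.21522764  0.35480771]
 [-0.9974772   0.06806055 -0.02017421 -0.00530685]
 [-0.00500104  0.21611323  0.9763555   1.17218748]
 [ 0.          0.          0.          1.        ]] [[437.66691795   0.         287.58341407]
 [  0.         437.66691795 216.95176461]
 [  0.           0.           1.        ]]
```

View pics/s0.png

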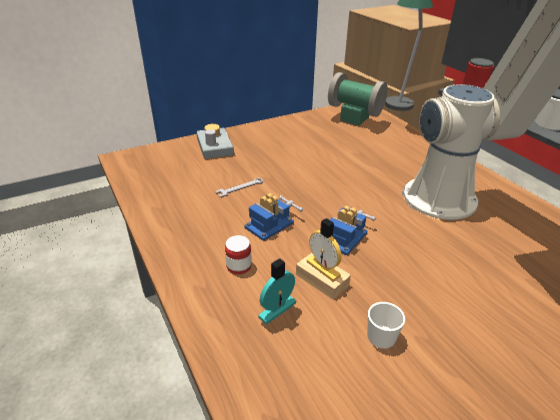

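View pics/t0.png

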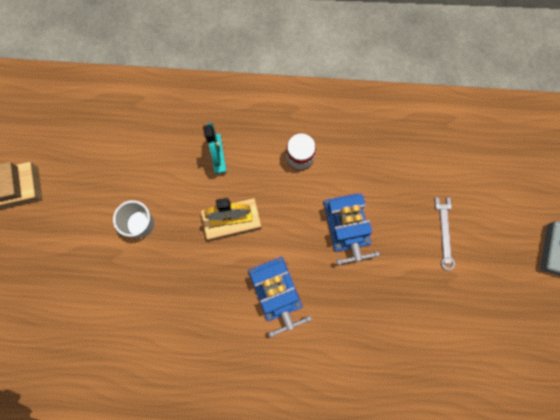

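Scene: the yellow gauge with white dial stands in the stand (scene 325,255; top 230,215), and the teal one (scene 277,293; top 216,150) is a look-alike. There are two vises, at top (349,222) and (276,290). The first is higher up the picture, so at larger x and farther from the base. I'll confirm both in one enlarged crop with measurements.

```bash
python3 - <<'E'
from h import *
a=load('s0');b=load('t0')
A=cv2.resize(a['image'][190:300,230:380,::-1],(800,587),interpolation=cv2.INTER_CUBIC)[:,:]
B=cv2.resize(b['image'][180:310,190:390,::-1],(800,520),interpolation=cv2.INTER_CUBIC)
C=np.vstack([cv2.resize(A,(460,337)),np.zeros((3,460,3),np.uint8),cv2.resize(B,(460,260))])[:600]
cv2.imwrite('pics/c1.png',cv2.resize(a['image'][190:300,230:380,::-1],(800,587),interpolation=cv2.INTER_CUBIC))
cv2.imwrite('pics/c2.png',cv2.resize(b['image'][180:330,190:390,::-1],(800,600),interpolation=cv2.INTER_CUBIC))
for n,u,v in [('visefar',349,222),('visenear',276,290)]:
    print(n,w(b,u,v),np.linalg.norm(w(b,u,v)[:2]))
# grip top cluster: points
def cloud(s):
    v,u=np.mgrid[:420,:560];K=s['intrinsics'];d=s['range_z']
    P=np.stack([(u-K[0,2])/K[0,0]*d,-(v-K[1,2])/K[1,1]*d,-d],-1)
    return P@s['T'][:3,:3].T+s['T'][:3,3]
for s,n in((a,'s'),(b,'t')):
    P=cloud(s);I=s['image'].astype(int)
    m=(P[...,2]>.175)&(P[...,2]<.215)&(s['range_z']>0)&(P[...,0]>.25)&(P[...,0]<.8)&(np.abs(P[...,1])<.35)&(I.max(-1)<60)
    Q=P[m];print(n,len(Q),Q.mean(0) if len(Q) else 0,Q.min(0),Q.max(0))
    m=(s['range_z']>0)&(P[...,2]>.025)&(P[...,2]<.045)&(P[...,0]>.3)&(P[...,0]<.7)&(P[...,1]>.0)&(P[...,1]<.35)&(I[...,0]>150)&(I[...,2]<I[...,0]*.7)
    Q=P[m]; print(n,'stand',len(Q)); 
    if len(Q)>20: print(cv2.minAreaRect(Q[:,:2].astype(np.float32)))
    # stud brass
    m=(s['range_z']>0)&(P[...,2]>.09)&(P[...,2]<.12)&(P[...,0]>.3)&(P[...,0]<.7)&(P[...,1]<.0)&(P[...,1]>-.3)&(I[...,0]>I[...,2]*1.5)
    Q=P[m]; print(n,'stud',len(Q),Q.mean(0) if len(Q) else 0); 
    if len(Q)>20: print(cv2.minAreaRect(Q[:,:2].astype(np.float32)),Q.max(0))
E
```

```text
visefar [ 0.57761258 -0.13164166  0.09179322] 0.5924236848937788
visenear [0.41360949 0.02162321 0.10258366] 0.41417433170846146
s 191 [0.63293606 0.1637505  0.18619666] [0.5654811  0.13132847 0.17503626] [0.75706653 0.20679454 0.20183967]
s stand 406
((0.49914294481277466, 0.11839592456817627), (0.4086092412471771, 0.13137324154376984), 17.17389488220215)
s stud 157 [ 0.59677237 -0.13034671  0.10219856]
((0.5957443714141846, -0.13522577285766602), (0.03690372034907341, 0.04698428139090538), 15.950085639953613) [ 0.61707726 -0.10948716  0.1152794 ]
t 173 [0.63952609 0.16156095 0.18909408] [0.56632423 0.12894963 0.17501874] [0.75173008 0.20240717 0.20573357]
t stand 766
((0.46393078565597534, 0.10874620825052261), (0.31189438700675964, 0.1300792098045349), 17.465959548950195)
t stud 229 [ 0.59274832 -0.13369029  0.10439769]
((0.5937768220901489, -0.13455787301063538), (0.03213560953736305, 0.043399497866630554), 13.351773262023926) [ 0.6130575  -0.11106285  0.11445288]
```

View pics/c2.png

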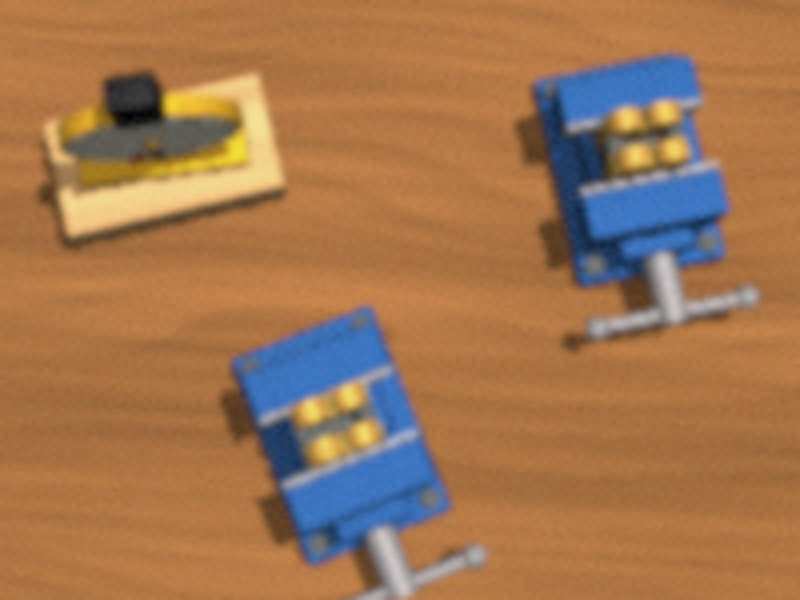

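View pics/c1.png

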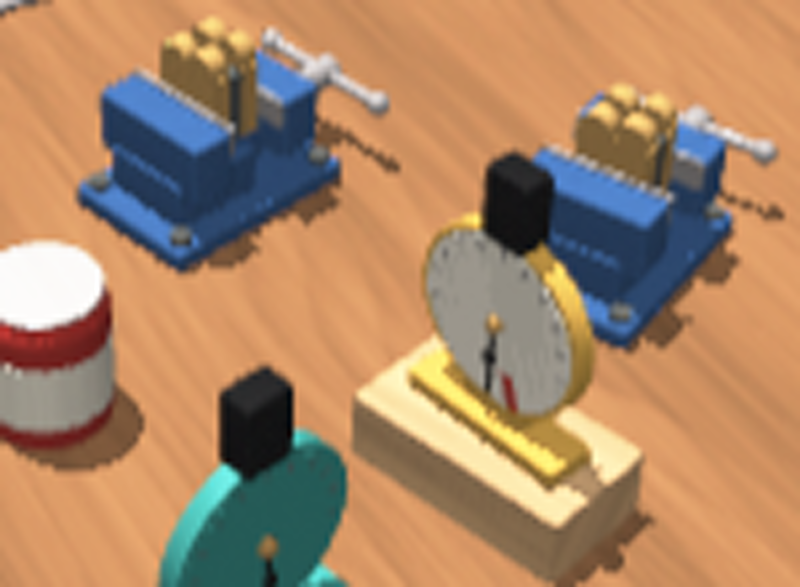

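Upper-right in the top crop is the far vise: 0.59 m from the base against 0.41 m for the other, so it is the one meant. Its stud is at crop (645,135), with the slot roughly along world y. The gauge in the stand is the yellow one, with its red mark on the world +y side of the pointer (scene crop 508,392). Next I'll refine the poses.

```bash
cat >> h.py <<'E'
def cloud(s):
    v,u=np.mgrid[:420,:560];K=s['intrinsics'];d=s['range_z']
    P=np.stack([(u-K[0,2])/K[0,0]*d,-(v-K[1,2])/K[1,1]*d,-d],-1)
    return P@s['T'][:3,:3].T+s['T'][:3,3]
def box(Q):
    (c,(a,b),t)=cv2.minAreaRect(Q[:,:2].astype(np.float32))
    return len(Q),np.round(c,4),np.round([a,b],4),round(t,2)
E
python3 - <<'E'
from h import *
for n in('s0','t0'):
    s=load(n);P=cloud(s);I=s['image'].astype(int);z=P[...,2];ok=(s['range_z']>0)&(P[...,0]>.42)&(P[...,0]<.625)&(P[...,1]>.06)&(P[...,1]<.3)
    g=P[ok&(z>.165)&(z<.215)&(I.max(-1)<70)];print(n,'grip',box(g),g[:,2].max())
    g=P[ok&(z>.19)&(z<.215)&(I.max(-1)<70)];print(n,'griptop',box(g),g[:,2].mean())
    st=P[ok&(z>.03)&(z<.046)];print('stand',box(st))
    v=(s['range_z']>0)&(P[...,0]>.48)&(P[...,0]<.7)&(P[...,1]<-.06)&(P[...,1]>-.22)&(I[...,2]>I[...,0]*1.5)&(z>.06)
    print('jaws',box(P[v]))
s=snap('wrist','w0');print(s['T'])
E
```

```text
s0 grip (174, array([0.5801, 0.1442]), array([0.0217, 0.0293]), 21.09) 0.20183967109185907
s0 griptop (75, array([0.5805, 0.1453]), array([0.0207, 0.0247]), 16.12) 0.19691980430484207
stand (649, array([0.5161, 0.1245]), array([0.2055, 0.1321]), 16.54)
jaws (293, array([ 0.5948, -0.1321]), array([0.0974, 0.0807]), 14.25)
t0 grip (138, array([0.5761, 0.1417]), array([0.0172, 0.0248]), 7.74) 0.20573357185224905
t0 griptop (104, array([0.5766, 0.1414]), array([0.0163, 0.0242]), 7.74) 0.199324212362389
stand (757, array([0.5118, 0.1238]), array([0.211 , 0.1301]), 17.47)
jaws (790, array([ 0.5955, -0.1338]), array([0.0968, 0.0815]), 15.87)
[[ 2.64134316e-01 -9.30725774e-01 -2.52947812e-01  9.39698095e-02]
 [ 9.64485897e-01  2.54853227e-01  6.94030765e-02  6.22875156e-01]
 [-1.30665999e-04 -2.62296332e-01  9.64987366e-01  3.83733813e-01]
 [ 0.00000000e+00  0.00000000e+00  0.00000000e+00  1.00000000e+00]]
```

View pics/w0.png

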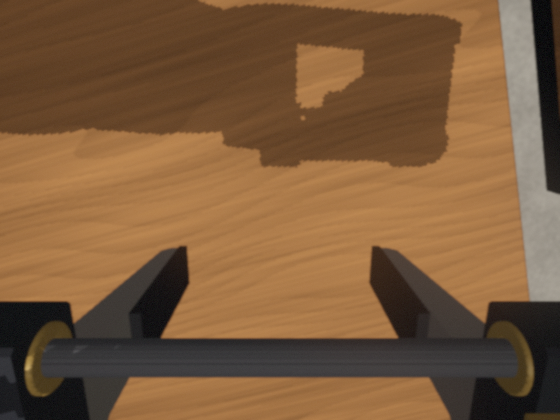

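Request:
{"op": "step_arm", "data": {
  "commands": [
    {"dx": -2,"dy": -1.3,"dz": -1},
    {"dx": -4,"dy": -2.6,"dz": -1},
    {"dx": -4.5,"dy": -2.9,"dz": -1},
    {"dx": -4.5,"dy": -2.9,"dz": -1},
    {"dx": -4.5,"dy": -2.9,"dz": -1},
    {"dx": -4.5,"dy": -2.9,"dz": -1},
    {"dx": -4.5,"dy": -2.9,"dz": -1},
    {"dx": -4.5,"dy": -2.9},
    {"dx": -4.5,"dy": -2.9},
    {"dx": -4.5,"dy": -2.9},
    {"dx": -4.5,"dy": -2.9},
    {"dx": -4,"dy": -2}
  ],
  "jaw": -1
}}

```text
$.commands[0]: bad value
```

Request:
{"op": "step_arm", "data": {
  "commands": [
    {"spin": 0.15},
    {"spin": 0.15},
    {"spin": 0.15},
    {"spin": 0.15},
    {"spin": 0.15},
    {"spin": 0.15},
    {"spin": 0.15},
    {"spin": 0.15},
    {"spin": 0.15},
    {"spin": 0.15},
    {"spin": 0.15},
    {"spin": 0.15}
  ]
}}

```text
$.commands[0]: bad value
```

Request:
{"op": "step_arm", "data": {
  "commands": [
    {"spin": 0.15},
    {"spin": 0.15},
    {"spin": 0.15},
    {"spin": 0.15},
    {"spin": 0.15},
    {"spin": 0.06},
    {"spin": 0}
  ]
}}

```text
$.commands[0]: bad value
```

Request:
{"op": "step_arm", "data": {
  "commands": [
    {"dx": -2,"dy": -1.3,"dz": -1,"spin": 0},
    {"dx": -4,"dy": -2.6,"dz": -1,"spin": 0},
    {"dx": -4.5,"dy": -2.9,"dz": -1,"spin": 0},
    {"dx": -4.5,"dy": -2.9,"dz": -1,"spin": 0},
    {"dx": -4.5,"dy": -2.9,"dz": -1,"spin": 0},
    {"dx": -4.5,"dy": -2.9,"dz": -1,"spin": 0},
    {"dx": -4.5,"dy": -2.9,"dz": -1,"spin": 0},
    {"dx": -4.5,"dy": -2.9,"dz": 0,"spin": 0},
    {"dx": -4.5,"dy": -2.9,"dz": 0,"spin": 0},
    {"dx": -4.5,"dy": -2.9,"dz": 0,"spin": 0},
    {"dx": -4.5,"dy": -2.9,"dz": 0,"spin": 0},
    {"dx": -4,"dy": -2,"dz": 0,"spin": 0}
  ],
  "jaw": -1
}}

```text
t: 1.35
tool_pos: [0.5448, 0.1845, 0.2995]
tcp_rot: [-3.141, -0.0, 2.872]
wrist_force: [0.2, 0.9, 0.3]
grip_width: 0.998
grip_force: 0.0
```

Request:
{"op": "step_arm", "data": {
  "commands": [
    {"dx": 0,"dy": 0,"dz": 0,"spin": 0.15},
    {"dx": 0,"dy": 0,"dz": 0,"spin": 0.15},
    {"dx": 0,"dy": 0,"dz": 0,"spin": 0.15},
    {"dx": 0,"dy": 0,"dz": 0,"spin": 0.15},
    {"dx": 0,"dy": 0,"dz": 0,"spin": 0.15},
    {"dx": 0,"dy": 0,"dz": 0,"spin": 0.15},
    {"dx": 0,"dy": 0,"dz": 0,"spin": 0.15},
    {"dx": 0,"dy": 0,"dz": 0,"spin": 0.15},
    {"dx": 0,"dy": 0,"dz": 0,"spin": 0.15},
    {"dx": 0,"dy": 0,"dz": 0,"spin": 0.15},
    {"dx": 0,"dy": 0,"dz": 0,"spin": 0.15},
    {"dx": 0,"dy": 0,"dz": 0,"spin": 0.15}
  ]
}}

```text
t: 2.55
tool_pos: [0.5436, 0.1868, 0.2992]
tcp_rot: [-3.141, 0.0, 1.067]
wrist_force: [-0.6, -0.2, -0.7]
grip_width: 0.998
grip_force: 0.0
```

Request:
{"op": "step_arm", "data": {
  "commands": [
    {"dx": 0,"dy": 0,"dz": 0,"spin": 0.15},
    {"dx": 0,"dy": 0,"dz": 0,"spin": 0.15},
    {"dx": 0,"dy": 0,"dz": 0,"spin": 0.15},
    {"dx": 0,"dy": 0,"dz": 0,"spin": 0.15},
    {"dx": 0,"dy": 0,"dz": 0,"spin": 0.15},
    {"dx": 0,"dy": 0,"dz": 0,"spin": 0.06},
    {"dx": 0,"dy": 0,"dz": 0,"spin": 0}
  ]
}}

```text
t: 3.25
tool_pos: [0.5437, 0.1868, 0.2992]
tcp_rot: [3.142, 0.001, 0.262]
wrist_force: [0.6, 0.7, -0.4]
grip_width: 1.004
grip_force: 0.0
```

Request:
{"op": "step_arm", "data": {
  "commands": [
    {"dx": 1,"dy": 2.5,"dz": 0,"spin": 0},
    {"dx": 1.2,"dy": 2.6,"dz": 0,"spin": 0},
    {"dx": 0,"dy": 0,"dz": 0,"spin": 0},
    {"dx": 0,"dy": 0,"dz": 0,"spin": 0}
  ]
}}

```text
t: 3.65
tool_pos: [0.5782, 0.143, 0.2992]
tcp_rot: [-3.141, 0.001, 0.263]
wrist_force: [-0.5, -0.0, -0.7]
grip_width: 1.005
grip_force: 0.0
```

```bash
python3 - <<'E'
from h import *
s=snap('wrist','w1');P=cloud(s);I=s['image'].astype(int);z=P[...,2];r=s['range_z']>0
print(get_obs()['tool_pos'])
o=get_obs()['tool_pos']
near=r&(np.hypot(P[...,0]-.578,P[...,1]-.143)<.09)
g=P[near&(z>.19)&(z<.21)&(I.max(-1)<80)];print('grip',box(g),g[:,2].mean())
yel=(I[...,0]>110)&(I[...,2]<I[...,0]*.45)
g=P[near&yel&(z>.045)&(z<.06)];print('base',box(g),g[:,2].mean())
g=P[near&(z>.034)&(z<.045)];print('stand',box(g))
cv2.imwrite('pics/w1b.png',cv2.resize(s['image'][:,:,::-1],(800,600),interpolation=cv2.INTER_CUBIC))
E
```

```text
[0.57791589 0.14342911 0.29922442]
grip (966, array([0.5773, 0.1438]), array([0.0188, 0.0257]), 12.48) 0.1989744997909117
base (967, array([0.5838, 0.1454]), array([0.015 , 0.0989]), 12.43) 0.05147771078251358
stand (2816, array([0.5762, 0.1447]), array([0.0703, 0.1301]), 17.76)
```

View pics/w1b.png

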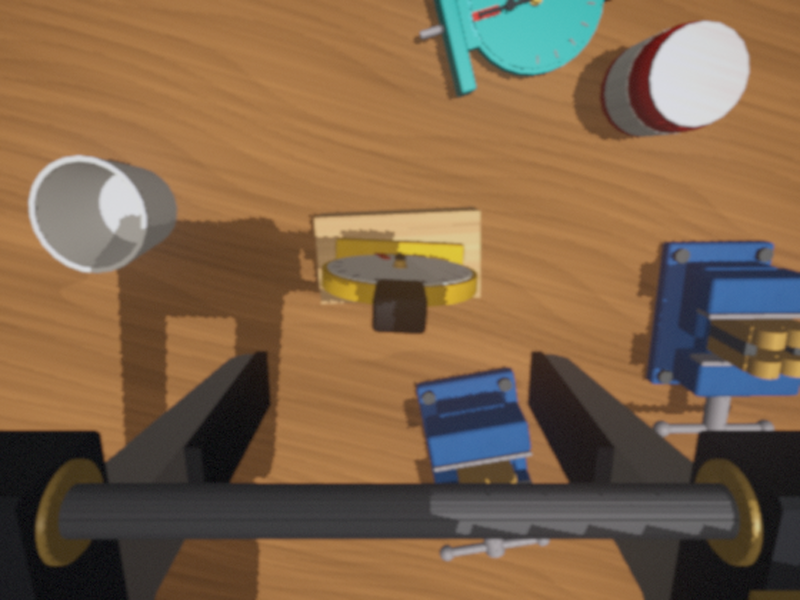

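The open fingers straddle the black grip (picture 400,305). The decoys and bystanders are clear of it, and the gauge's yaw is 0.217 rad. I'll trim the yaw, descend and grip.

Request:
{"op": "step_arm", "data": {
  "commands": [
    {"dx": 0,"dy": 0,"dz": 1.5,"spin": 0.046},
    {"dx": 0,"dy": 0,"dz": 2.5,"spin": 0},
    {"dx": 0,"dy": 0,"dz": 2.5,"spin": 0},
    {"dx": 0,"dy": 0,"dz": 2.5,"spin": 0},
    {"dx": 0,"dy": 0,"dz": 1.4,"spin": 0},
    {"dx": 0,"dy": 0,"dz": 0.5,"spin": 0},
    {"dx": 0,"dy": 0,"dz": 0,"spin": 0}
  ]
}}

```text
t: 4.4
tool_pos: [0.5781, 0.1436, 0.1904]
tcp_rot: [-3.142, 0.001, 0.217]
wrist_force: [-0.4, -0.0, 0.2]
grip_width: 0.997
grip_force: 0.0
```

Request:
{"op": "step_arm", "data": {
  "commands": [
    {"dx": 0,"dy": 0,"dz": 0,"spin": 0},
    {"dx": 0,"dy": 0,"dz": 0,"spin": 0},
    {"dx": 0,"dy": 0,"dz": 0,"spin": 0},
    {"dx": 0,"dy": 0,"dz": 0,"spin": 0},
    {"dx": 0,"dy": 0,"dz": 0,"spin": 0},
    {"dx": 0,"dy": 0,"dz": 0,"spin": 0},
    {"dx": 0,"dy": 0,"dz": 0,"spin": 0},
    {"dx": 0,"dy": 0,"dz": 0,"spin": 0}
  ],
  "jaw": 1
}}

```text
t: 5.2
tool_pos: [0.5783, 0.1433, 0.1905]
tcp_rot: [-3.142, 0.0, 0.217]
wrist_force: [-0.8, 0.9, -0.6]
grip_width: 0.324
grip_force: 0.0
```

```bash
python3 - <<'E'
from h import *
s=snap('wrist','w2')
c=s['image'][40:260,180:400,::-1];cv2.imwrite('pics/w2c.png',cv2.resize(c,(600,600),interpolation=cv2.INTER_CUBIC))
E
```

```text
(no output)
```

View pics/w2c.png

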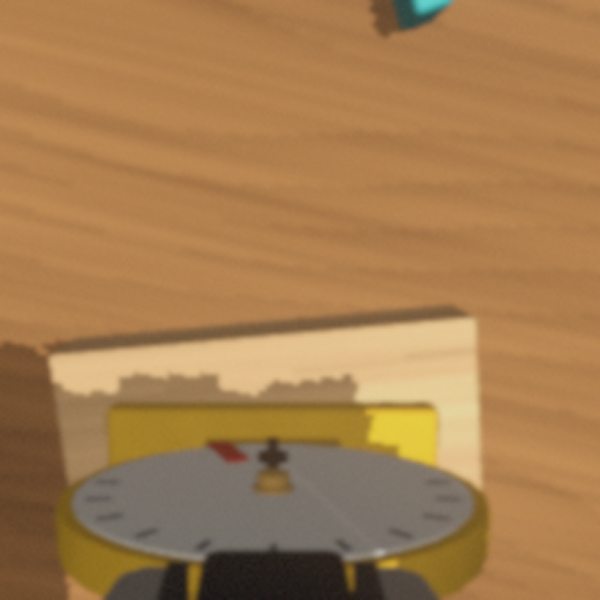

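The close view shows the red mark at crop (228,452), left of the plumb pointer at (272,455), which is the gauge's +y side. Fingers are almost closed. I'll finish closing and lift about 5 cm, measuring the mark angle meanwhile.

Request:
{"op": "step_arm", "data": {
  "commands": [
    {"dx": 0,"dy": 0,"dz": 0,"spin": 0},
    {"dx": 0,"dy": 0,"dz": 0,"spin": 0},
    {"dx": 0,"dy": 0,"dz": 0,"spin": 0},
    {"dx": 0,"dy": 0,"dz": -0.5,"spin": 0},
    {"dx": 0,"dy": 0,"dz": -1.5,"spin": 0},
    {"dx": 0,"dy": 0,"dz": -2.5,"spin": 0},
    {"dx": 0,"dy": 0,"dz": -3,"spin": 0},
    {"dx": 0,"dy": 0,"dz": -3,"spin": 0},
    {"dx": 0,"dy": 0,"dz": -1.5,"spin": 0},
    {"dx": 0,"dy": 0,"dz": 0,"spin": 0}
  ],
  "jaw": 1
}}

```text
t: 6.25
tool_pos: [0.5794, 0.1436, 0.3133]
tcp_rot: [-3.141, -0.005, 0.217]
wrist_force: [-0.4, -0.7, -5.1]
grip_width: 0.303
grip_force: 30.0
```

```bash
cat >> h.py <<'E'
def onface(s,uv,o,yaw,xf):
    # ray -> gauge plane x=xf ; returns (y,z) in gauge frame for an upright gauge with origin o
    K=s['intrinsics'];T=s['T'];r=T[:3,:3]@np.array([(uv[0]-K[0,2])/K[0,0],-(uv[1]-K[1,2])/K[1,1],-1.])
    ex=np.array([np.cos(yaw),np.sin(yaw),0]);ey=np.array([-ex[1],ex[0],0])
    c=T[:3,3]-o; t=(xf-c@ex)/(r@ex); p=c+t*r
    return np.array([p@ey,p[2]])
def red(s,rows=(0,420),cols=(150,420)):
    I=s['image'].astype(float);m=np.clip(I[...,0]-1.6*np.maximum(I[...,1],I[...,2]),0,None);m[I[...,0]<60]=0
    k=np.zeros_like(m);k[rows[0]:rows[1],cols[0]:cols[1]]=1;m*=k
    v,u=np.mgrid[:420,:560];ys=(m>15)
    return np.array([u[ys],v[ys]]).T
E
python3 - <<'E'
from h import *
s=load('w2');o=np.array([.5778,.1437,.04]);R=red(s,(190,215),(240,275));print(len(R),R.mean(0))
for xf in(.007,.009):
    q=np.array([onface(s,p,o,.217,xf) for p in R]);d=q-[0,.07];
    print(xf,'mark',np.arctan2(d[:,0],-d[:,1]).mean(),np.hypot(*d.T).min(),np.hypot(*d.T).max())
    for n,p in(('mk out',(217,443)),('mk in',(240,460)),('hub',(272,484)),('blob',(272,457)),('tip',(272,440)),('tickbot',(274,548))):
        f=(180+p[0]/2.727-.3,40+p[1]/2.727-.3);print(n,onface(s,f,o,.217,xf))
E
```

```text
40 [263.35 205.5 ]
0.007 mark 0.37602117677426977 0.025551840515622964 0.04248444578270588
mk out [0.0159216  0.02822658]
mk in [0.00881541 0.04704346]
hub [0.00032988 0.06981623]
blob [0.00033244 0.04384042]
tip [0.00033434 0.02451958]
tickbot [-7.18281851e-05  1.15407403e-01]
0.009 mark 0.47585633152262885 0.018464373126119617 0.03500348055644083
mk out [0.01545997 0.03635537]
mk in [0.00856537 0.054612  ]
hub [0.00033248 0.07670673]
blob [0.00033496 0.05150433]
tip [0.00033681 0.03275875]
tickbot [-5.72655057e-05  1.20940469e-01]
```

Gauge is lifted (27.9 mm grip, 30 N, about 5 N weight). The mark is at about 0.37 rad. Next I'll move beside the far vise for a close look at the slot.

Request:
{"op": "step_arm", "data": {
  "commands": [
    {"dx": -0.8,"dy": 1.5,"dz": 0,"spin": 0},
    {"dx": -1.7,"dy": 3.2,"dz": 0,"spin": 0},
    {"dx": -2,"dy": 3.8,"dz": 0,"spin": 0},
    {"dx": -2,"dy": 3.8,"dz": 0,"spin": 0},
    {"dx": -2,"dy": 3.8,"dz": 0,"spin": 0},
    {"dx": -2,"dy": 3.8,"dz": 0,"spin": 0},
    {"dx": -2,"dy": 3.8,"dz": 0,"spin": 0},
    {"dx": -1.4,"dy": 2.7,"dz": 0,"spin": 0},
    {"dx": -0.6,"dy": 1.2,"dz": 0,"spin": 0},
    {"dx": 0,"dy": 0,"dz": 0,"spin": 0},
    {"dx": 0,"dy": 0,"dz": 0,"spin": 0}
  ]
}}

```text
t: 7.35
tool_pos: [0.4956, -0.157, 0.3096]
tcp_rot: [-3.14, 0.001, 0.216]
wrist_force: [1.2, -0.0, -5.0]
grip_width: 0.3
grip_force: 30.0
```

```bash
python3 - <<'E'
from h import *
s=snap('wrist','w3');P=cloud(s);I=s['image'].astype(int);z=P[...,2];r=(s['range_z']>0)&(np.hypot(P[...,0]-.594,P[...,1]+.134)<.06)
o=get_obs();print(o['tool_pos'],o['tcp_rot'])
br=(I[...,0]>I[...,2]*1.4)
b=r&br&(z>.085)&(z<.12);print('brass',box(P[b]),P[b][:,2].max())
bl=r&(I[...,2]>I[...,0]*1.5)&(z>.065);print('jaws',box(P[bl]))
t=r&br&(z>.1045);Q=P[t];print('ridges',box(Q))
# ridge tops per quadrant, stud frame guess
for yaw in(.25,):
    ex=np.array([np.cos(yaw),np.sin(yaw)]);ey=np.array([-ex[1],ex[0]]);c=np.array(box(P[b])[1]);d=P[b][:,:2]-c
    x=d@ex;y=d@ey;zz=P[b][:,2]
    for nm,k in(('+y',y>0),('-y',y<0)):
        print(nm,np.percentile(zz[k],[50,90,98]),[ (round(a,4),round(np.median(zz[k&(abs(y-a)<.002)]),4)) for a in np.arange(-.02,.021,.004) if (k&(abs(y-a)<.002)).sum()>3])
    sl=r&(z<.095)&(z>.03)&~(I[...,2]>I[...,0]*1.3); e=P[sl][:,:2]-c; q=(abs(e@ex)<.012)&(abs(e@ey)<.018);print('slot',q.sum(),(e@ex)[q].mean(),(e@ey)[q].mean())
u,v=px(s,[*c,.11]);print(u,v)
u=int(u);v=int(v);cv2.imwrite('pics/w3c.png',cv2.resize(s['image'][max(0,v-80):v+80,max(0,u-107):u+107,::-1],(800,600),interpolation=cv2.INTER_CUBIC))
print(max(0,v-80),max(0,u-107))
E
```

```text
[ 0.49589156 -0.15661228  0.30979456] [-3.14042548e+00  7.88640506e-04  2.16937849e-01]
brass (1324, array([ 0.5927, -0.1347]), array([0.0339, 0.0434]), 15.7) 0.11133747250840298
jaws (4289, array([ 0.5928, -0.1348]), array([0.0961, 0.0798]), 15.54)
ridges (925, array([ 0.5923, -0.1339]), array([0.0338, 0.0384]), 16.41)
+y [0.10795582 0.10996948 0.11075111] [(np.float64(0.0), np.float64(0.0976)), (np.float64(0.004), np.float64(0.1067)), (np.float64(0.008), np.float64(0.109)), (np.float64(0.012), np.float64(0.1095)), (np.float64(0.016), np.float64(0.1081)), (np.float64(0.02), np.float64(0.105))]
-y [0.10529126 0.1073148  0.10809234] [(np.float64(-0.02), np.float64(0.1018)), (np.float64(-0.016), np.float64(0.1055)), (np.float64(-0.012), np.float64(0.1069)), (np.float64(-0.008), np.float64(0.1063)), (np.float64(-0.004), np.float64(0.104)), (np.float64(0.0), np.float64(0.0973))]
slot 384 0.0015387759521843832 0.00013107116844166664
279.78979602883635 82.36468128734913
2 172
```

View pics/w3c.png

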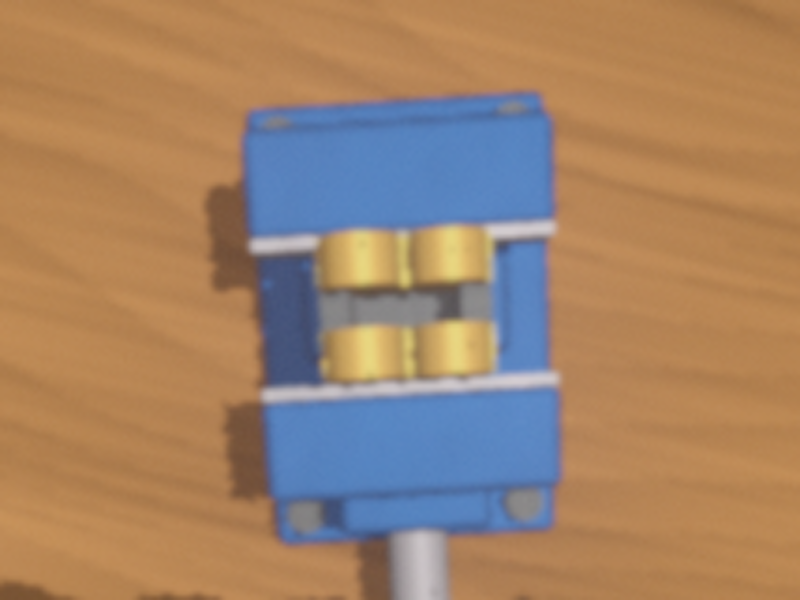

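The crop shows the slot between the four brass ridges, centre (407,305). Measured stud is at (0.5928, -0.1348) with yaw 0.272 rad; the higher ridge is on the +y (left) side, at about 0.1095 against 0.107. Next I'll measure where the gauge sits in the hand.

```bash
cat >> h.py <<'E'
def inhand(s,pos,yaw):
    P=cloud(s);I=s['image'].astype(int)
    ex=np.array([np.cos(yaw),np.sin(yaw),0]);ey=np.array([-ex[1],ex[0],0])
    D=P-pos;x=D@ex;y=D@ey;z=D[...,2];ok=(s['range_z']>0)
    yel=ok&(I[...,0]>90)&(I[...,2]<I[...,0]*.5)&(abs(x)<.03)&(abs(y)<.07)
    b=yel&(z>-.15)&(z<-.13)
    print('base',b.sum(),'x',np.percentile(x[b],[1,50,99]),'y',np.percentile(y[b],[.5,50,99.5]),'z',np.median(z[b]))
    q=np.polyfit(y[b],x[b],1);
    # front edge by y bins
    e=[(yy,np.percentile(x[b&(abs(y-yy)<.004)],97)) for yy in np.arange(-.04,.041,.01) if (b&(abs(y-yy)<.004)).sum()>5]
    e=np.array(e);print('edge fit',np.polyfit(e[:,0],e[:,1],1))
    d=ok&(z>-.12)&(z<-.04)&(abs(y)<.045)&(x>0)&(x<.02)&(I.max(-1)-I.min(-1)<40)
    print('face',d.sum(),np.polyfit(z[d],x[d],1),x[d].mean())
    return x,y,z
E
python3 - <<'E'
from h import *
inhand(load('w3'),np.array([.4959,-.1567,.3098]),.217)
print('before');inhand(load('w2'),np.array([.5783,.1434,.1905]),.217)
E
```

```text
base 2143 x [-0.00281404  0.00776555  0.01290387] y [-0.04778691  0.00115057  0.0509935 ] z -0.13916404919058156
edge fit [-0.00140488  0.01280615]
face 4309 [-0.00318659  0.00432035] 0.004553492737878929
before
base 2057 x [-0.00254263  0.0077284   0.0133539 ] y [-0.0482381   0.00109697  0.05032707] z -0.1389678967750717
edge fit [-0.00053258  0.01320921]
face 4291 [-0.00343795  0.00466358] 0.004914488394572189
```

Request:
{"op": "step_arm", "data": {
  "commands": [
    {"dx": 0,"dy": 0,"dz": 0,"spin": -0.055},
    {"dx": 1.5,"dy": 0,"dz": 0,"spin": 0},
    {"dx": 2.5,"dy": 0.2,"dz": 0,"spin": 0},
    {"dx": 2.5,"dy": 0.2,"dz": 0,"spin": 0},
    {"dx": 2,"dy": 0.2,"dz": 0,"spin": 0},
    {"dx": 1.1,"dy": 0,"dz": 0,"spin": 0},
    {"dx": 0.5,"dy": 0,"dz": 0,"spin": 0},
    {"dx": 0,"dy": 0,"dz": 0,"spin": 0},
    {"dx": 0,"dy": 0,"dz": 0,"spin": 0},
    {"dx": 0,"dy": 0,"dz": 0,"spin": 0}
  ]
}}

```text
t: 8.4
tool_pos: [0.5943, -0.1362, 0.3106]
tcp_rot: [3.142, 0.0, 0.271]
wrist_force: [0.2, -0.1, -4.6]
grip_width: 0.301
grip_force: 30.0
```

```bash
python3 - <<'E'
from h import *
s=snap('wrist','w4');o=get_obs();p=o['tool_pos'];yaw=o['tcp_rot'][2];print(p,o['tcp_rot'])
inhand(s,p,yaw)
P=cloud(s);I=s['image'].astype(int);z=P[...,2];r=(s['range_z']>0)&(np.hypot(P[...,0]-.594,P[...,1]+.134)<.06)
b=r&(I[...,0]>I[...,2]*1.4)&(z>.085)&(z<.12);print('brass',box(P[b]))
ex=np.array([np.cos(.272),np.sin(.272)]);e=P[b][:,:2]@ex;print('brass front edge x along ex',np.percentile(e,98)-np.array([.5928,-.1348])@ex)
d=np.array([.595,-.1355])-p[:2];print('dx',d@ex*100,'dy',d@np.array([ex[1],-ex[0]])*100)
E
```

```text
[ 0.59440916 -0.13630818  0.31072645] [ 3.14147608e+00 -8.78957129e-10  2.71283125e-01]
base 2032 x [-0.0026451   0.00713009  0.01273883] y [-0.04764553  0.00216484  0.05114238] z -0.13906328570132456
edge fit [-0.0011038  0.0126237]
face 4263 [0.00022555 0.00468763] 0.004671108029584156
brass (650, array([ 0.6013, -0.1326]), array([0.017 , 0.0413]), 15.99)
brass front edge x along ex 0.017155486356447147
dx 0.0786237701991447 dy -0.061973012016639406
```

Request:
{"op": "step_arm", "data": {
  "commands": [
    {"dx": 0.08,"dy": -0.06,"dz": 1.0,"spin": 0},
    {"dx": 0,"dy": 0,"dz": 1.5,"spin": 0},
    {"dx": 0,"dy": 0,"dz": 0.7,"spin": 0},
    {"dx": 0,"dy": 0,"dz": 0.3,"spin": 0},
    {"dx": 0,"dy": 0,"dz": 0.2,"spin": 0},
    {"dx": 0,"dy": 0,"dz": 0,"spin": 0}
  ]
}}

```text
t: 9.05
tool_pos: [0.5957, -0.1353, 0.2733]
tcp_rot: [-3.141, 0.0, 0.272]
wrist_force: [-0.7, 0.9, -4.7]
grip_width: 0.3
grip_force: 30.0
```

Request:
{"op": "step_arm", "data": {
  "commands": [
    {"dx": 0,"dy": 0,"dz": 0.4,"spin": 0},
    {"dx": 0,"dy": 0,"dz": 0.4,"spin": 0},
    {"dx": 0,"dy": 0,"dz": 0.2,"spin": 0},
    {"dx": 0,"dy": 0,"dz": 0.1,"spin": 0},
    {"dx": 0,"dy": 0,"dz": 0,"spin": 0},
    {"dx": 0,"dy": 0,"dz": 0,"spin": 0}
  ]
}}

```text
t: 9.65
tool_pos: [0.5956, -0.1353, 0.2626]
tcp_rot: [3.142, -0.0, 0.272]
wrist_force: [-0.4, 0.7, -4.3]
grip_width: 0.298
grip_force: 30.0
```

Request:
{"op": "step_arm", "data": {
  "commands": [
    {"dx": 0,"dy": 0,"dz": 0.1,"spin": 0},
    {"dx": 0,"dy": 0,"dz": 0.1,"spin": 0},
    {"dx": 0,"dy": 0,"dz": 0.1,"spin": 0},
    {"dx": 0,"dy": 0,"dz": 0,"spin": 0}
  ]
}}

```text
t: 10.05
tool_pos: [0.5959, -0.1354, 0.2603]
tcp_rot: [3.141, -0.001, 0.272]
wrist_force: [-1.3, 0.2, 3.2]
grip_width: 0.301
grip_force: 30.0
```

Pin is in the slot and the base is pressed on with about 8 N. Now I'll rock it in small steps towards gauge +y (tool -y).

Request:
{"op": "step_arm", "data": {
  "commands": [
    {"dx": 0,"dy": -0.2,"dz": 0,"spin": 0},
    {"dx": 0,"dy": -0.3,"dz": 0,"spin": 0},
    {"dx": 0,"dy": -0.3,"dz": 0,"spin": 0},
    {"dx": 0,"dy": -0.3,"dz": 0,"spin": 0},
    {"dx": 0,"dy": -0.3,"dz": 0,"spin": 0},
    {"dx": 0,"dy": 0,"dz": 0,"spin": 0}
  ]
}}

```text
t: 10.65
tool_pos: [0.5927, -0.1224, 0.2603]
tcp_rot: [3.139, -0.002, 0.272]
wrist_force: [1.7, -6.0, 4.9]
grip_width: 0.301
grip_force: 30.1
```

```bash
python3 - <<'E'
from h import *
s=snap('wrist','w5')
c=s['image'][100:265,170:390,::-1];cv2.imwrite('pics/w5c.png',cv2.resize(c,(800,600),interpolation=cv2.INTER_CUBIC))
o=get_obs();print(o['wrist_force'],o['wrist_torque'])
E
```

```text
[ 1.98152864 -6.25879318  5.40378329] [-2.0127095  -0.41177218  0.04779367]
```

View pics/w5c.png

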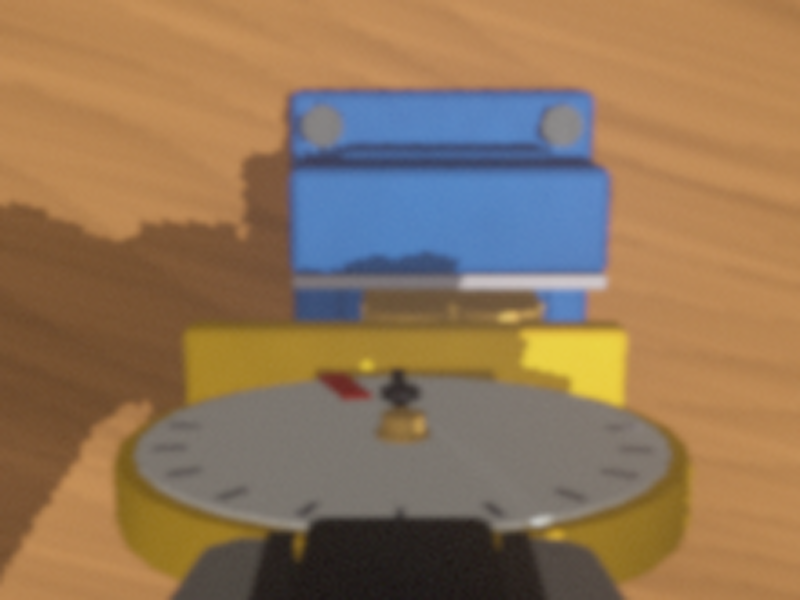

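The view shows that the gauge slid about 12 mm along the slot without tilting, with the pointer still square at crop (400,390). The pin is now against the slot end, which gives a firm pivot. I'll keep going gently.

Request:
{"op": "step_arm", "data": {
  "commands": [
    {"dx": 0,"dy": -0.2,"dz": 0,"spin": 0},
    {"dx": 0,"dy": -0.2,"dz": 0,"spin": 0},
    {"dx": 0,"dy": -0.2,"dz": 0,"spin": 0},
    {"dx": 0,"dy": -0.2,"dz": 0.02,"spin": 0},
    {"dx": 0,"dy": 0,"dz": 0,"spin": 0}
  ]
}}

```text
t: 11.2
tool_pos: [0.5909, -0.1153, 0.2605]
tcp_rot: [3.137, -0.003, 0.272]
wrist_force: [1.9, -7.4, 5.8]
grip_width: 0.308
grip_force: 30.7
```

Request:
{"op": "step_arm", "data": {
  "commands": [
    {"dx": 0,"dy": -0.3,"dz": 0.02,"spin": 0},
    {"dx": 0,"dy": -0.3,"dz": 0.03,"spin": 0},
    {"dx": 0,"dy": -0.3,"dz": 0.03,"spin": 0},
    {"dx": 0,"dy": -0.3,"dz": 0.03,"spin": 0},
    {"dx": 0,"dy": 0,"dz": 0,"spin": 0}
  ]
}}

```text
t: 11.7
tool_pos: [0.5882, -0.1036, 0.2603]
tcp_rot: [3.137, -0.004, 0.273]
wrist_force: [1.5, -6.4, 11.8]
grip_width: 0.328
grip_force: 31.7
```

```bash
cat >> h.py <<'E'
def basefit(s):
    # base top edge points in stud frame: tilt from yellow base-top z vs y
    P=cloud(s);I=s['image'].astype(int);ex=np.array([np.cos(.272),np.sin(.272),0]);ey=np.array([-ex[1],ex[0],0])
    D=P-np.array([.5928,-.1348,.110]);x=D@ex;y=D@ey;z=D[...,2]
    yel=(s['range_z']>0)&(I[...,0]>90)&(I[...,2]<I[...,0]*.5)&(x>.001)&(x<.02)&(abs(y)<.075)&(z>-.025)&(z<.045)
    q=None;k=yel.copy()
    for i in range(4):
        q=np.polyfit(y[k],z[k],1);k=yel&(abs(z-np.polyval(q,y))<(.008,.004,.003,.003)[i])
    th=-np.arctan(q[0]);print('base n',k.sum(),'tilt',th,'y range',np.percentile(y[k],[.5,99.5]),'z@mid',np.polyval(q,y[k].mean()))
    f=(s['range_z']>0)&(abs(y-.02)<.06)&(x>0)&(x<.015)&(z>.03)&(z<.11)&(I.max(-1)-I.min(-1)<40)
    return th
E
python3 - <<'E'
from h import *
basefit(load('w5'));basefit(snap('wrist','w6'));o=get_obs();print(o['tool_pos'],o['wrist_force'],o['grip_width'])
E
```

```text
base n 1804 tilt 0.013063539139524098 y range [-0.03777442  0.06111187] z@mid 0.01140984079826693
base n 1822 tilt 0.13144596894789065 y range [-0.03407868  0.06370374] z@mid 0.011121059544146085
[ 0.5881971  -0.10372282  0.26026376] [ 0.63055955 -7.04524505 11.45832876] 0.3260564125128566
```

Tilt is 0.13 rad and rocking works. Continuing along the arc.

Request:
{"op": "step_arm", "data": {
  "commands": [
    {"dx": 0,"dy": -0.3,"dz": 0.04,"spin": 0},
    {"dx": 0,"dy": -0.3,"dz": 0.05,"spin": 0},
    {"dx": 0,"dy": -0.3,"dz": 0.05,"spin": 0},
    {"dx": 0,"dy": -0.3,"dz": 0.06,"spin": 0},
    {"dx": 0,"dy": -0.3,"dz": 0.06,"spin": 0},
    {"dx": 0,"dy": 0,"dz": 0,"spin": 0}
  ]
}}

```text
t: 12.35
tool_pos: [0.5847, -0.089, 0.2587]
tcp_rot: [3.137, -0.005, 0.273]
wrist_force: [-0.1, -5.8, 17.2]
grip_width: 0.352
grip_force: 33.7
```

```bash
python3 - <<'E'
from h import *
basefit(snap('wrist','w7'));o=get_obs();print(o['tool_pos'],o['wrist_force'],o['grip_width'])
E
```

```text
base n 1816 tilt 0.22905851419009043 y range [-0.03111185  0.0646609 ] z@mid 0.011029127772931411
[ 0.58471362 -0.08904692  0.25866899] [ 0.60809795 -5.19156532 17.02564593] 0.3492049281861155
```

Request:
{"op": "step_arm", "data": {
  "commands": [
    {"dx": 0,"dy": -0.3,"dz": 0.05,"spin": 0},
    {"dx": 0,"dy": -0.3,"dz": 0.06,"spin": 0},
    {"dx": 0,"dy": -0.3,"dz": 0.06,"spin": 0},
    {"dx": 0,"dy": -0.3,"dz": 0.06,"spin": 0},
    {"dx": 0,"dy": -0.3,"dz": 0.07,"spin": 0},
    {"dx": 0,"dy": 0,"dz": 0,"spin": 0}
  ]
}}

```text
t: 13.0
tool_pos: [0.5806, -0.0739, 0.2556]
tcp_rot: [3.138, -0.006, 0.273]
wrist_force: [-0.2, -3.4, 18.6]
grip_width: 0.372
grip_force: 35.2
```

```bash
python3 - <<'E'
from h import *
s=snap('wrist','w8');basefit(s);o=get_obs();print(o['tool_pos'],o['wrist_force'],o['grip_width'])
c=s['image'][100:265,170:390,::-1];cv2.imwrite('pics/w8c.png',cv2.resize(c,(800,600),interpolation=cv2.INTER_CUBIC))
E
```

```text
base n 1866 tilt 0.33024328462119334 y range [-0.0273108   0.06611094] z@mid 0.01066620386255598
[ 0.5805613  -0.07396554  0.25566957] [ 0.76875695 -3.41558433 18.23487689] 0.3671524749502115
```

View pics/w8c.png

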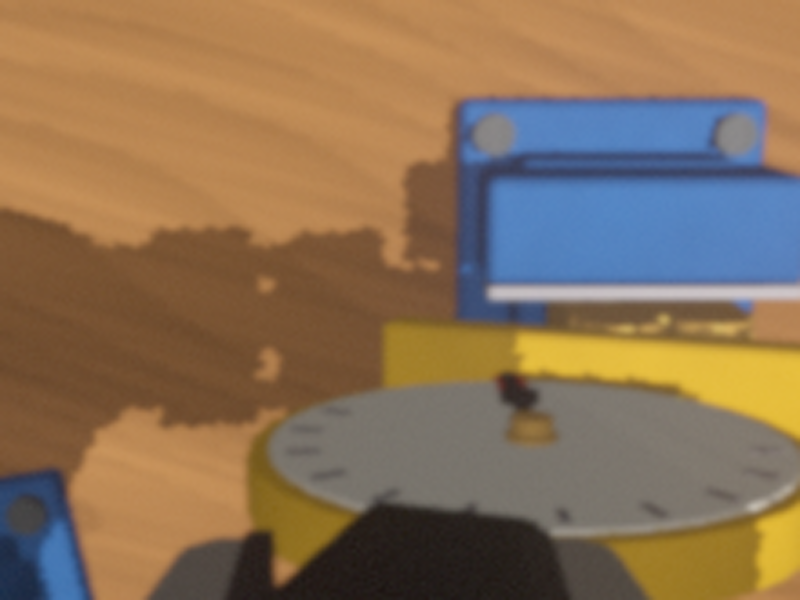

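The pointer lies nearly over the mark at crop (515,385). I'll ease the press a bit, let the pointer settle and look closer.

Request:
{"op": "step_arm", "data": {
  "commands": [
    {"dx": 0,"dy": 0,"dz": -0.05,"spin": 0},
    {"dx": 0,"dy": 0,"dz": -0.05,"spin": 0},
    {"dx": 0,"dy": 0,"dz": 0,"spin": 0},
    {"dx": 0,"dy": 0,"dz": 0,"spin": 0},
    {"dx": 0,"dy": 0,"dz": 0,"spin": 0},
    {"dx": 0,"dy": 0,"dz": 0,"spin": 0},
    {"dx": 0,"dy": 0,"dz": 0,"spin": 0},
    {"dx": 0,"dy": 0,"dz": 0,"spin": 0},
    {"dx": 0,"dy": 0,"dz": 0,"spin": 0},
    {"dx": 0,"dy": 0,"dz": 0,"spin": 0},
    {"dx": 0,"dy": 0,"dz": 0,"spin": 0},
    {"dx": 0,"dy": 0,"dz": 0,"spin": 0}
  ]
}}

```text
t: 14.25
tool_pos: [0.5802, -0.0742, 0.2558]
tcp_rot: [3.138, -0.004, 0.272]
wrist_force: [0.3, -4.5, 13.4]
grip_width: 0.367
grip_force: 34.3
```

Request:
{"op": "step_arm", "data": {
  "commands": [
    {"dx": 0,"dy": 0,"dz": 0,"spin": 0},
    {"dx": 0,"dy": 0,"dz": 0,"spin": 0},
    {"dx": 0,"dy": 0,"dz": 0,"spin": 0},
    {"dx": 0,"dy": 0,"dz": 0,"spin": 0},
    {"dx": 0,"dy": 0,"dz": 0,"spin": 0},
    {"dx": 0,"dy": 0,"dz": 0,"spin": 0}
  ]
}}

```text
t: 14.85
tool_pos: [0.5802, -0.0742, 0.2558]
tcp_rot: [3.138, -0.004, 0.272]
wrist_force: [0.8, -3.5, 13.5]
grip_width: 0.369
grip_force: 34.3
```

```bash
python3 - <<'E'
from h import *
s=snap('wrist','w9');basefit(s);o=get_obs();print(o['tool_pos'],o['wrist_force'],o['grip_width'])
c=s['image'][190:230,285:345,::-1];cv2.imwrite('pics/w9c.png',cv2.resize(c,(780,520),interpolation=cv2.INTER_NEAREST))
I=s['image'].astype(int)
for v in range(200,216): print(v,[(tuple(I[v,u])) for u in range(304,320)] if 0 else ' '.join('%4d/%3d'%(I[v,u,0],I[v,u,1]) for u in range(302,322)))
E
```

```text
base n 1862 tilt 0.3274770798404641 y range [-0.02744443  0.06593734] z@mid 0.010787860103590334
[ 0.58018125 -0.07419727  0.25582659] [ 1.05131244 -4.17366743 13.31517367] 0.3643498366099929
200  162/127  163/129  163/129  162/127  163/128  160/125  156/122  153/119  152/119  163/127  185/148  205/167  217/178  221/182  223/185  219/181  213/175  211/172  216/176  220/182
201  163/128  162/128  162/127  160/125  154/117  145/109  133/101  121/ 92  120/ 91  131/102  154/120  174/137  188/150  197/159  201/163  198/161  188/151  182/146  185/148  193/156
202  161/127  161/126  158/123  149/111  136/ 95  123/ 82  104/ 70   86/ 62   79/ 60   88/ 67  108/ 80  128/ 97  144/111  156/122  161/128  159/126  152/120  147/115  145/113  153/121
203  154/125  154/125  147/116  136/101  120/ 77  106/ 57   90/ 48   71/ 44   58/ 43   64/ 48   80/ 57  102/ 73  117/ 90  124/100  127/104  128/104  128/103  124/101  126/103  127/103
204  138/119  137/120  133/115  124/100  113/ 76  103/ 53   88/ 43   74/ 42   56/ 40   56/ 45   69/ 51   91/ 67  108/ 88  116/101  120/107  122/107  122/106  123/108  124/1
[... 1335 characters left out ...]
/116  123/117  122/115  122/115  120/113  116/105  104/ 91   90/ 74   84/ 67   84/ 66   91/ 73  102/ 85  110/ 96  115/102  118/106  119/109  122/114
213  121/116  123/116  124/117  124/117  125/118  124/117  124/117  121/111  115/103  108/ 90  104/ 83  102/ 79  101/ 80  103/ 81  106/ 85  109/ 89  112/ 92  112/ 95  114/ 98  117/104
214  123/116  123/117  123/117  123/117  125/119  124/117  121/116  121/110  117/101  114/ 91  114/ 88  115/ 89  116/ 89  116/ 91  114/ 89  114/ 88  115/ 90  117/ 93  115/ 92  119/101
215  123/118  123/116  123/117  124/118  124/117  122/117  123/115  119/108  119/ 99  122/ 96  127/ 99  130/101  130/100  131/103  129/101  129/101  130/101  127/ 99  124/100  123/102
```

View pics/w9c.png

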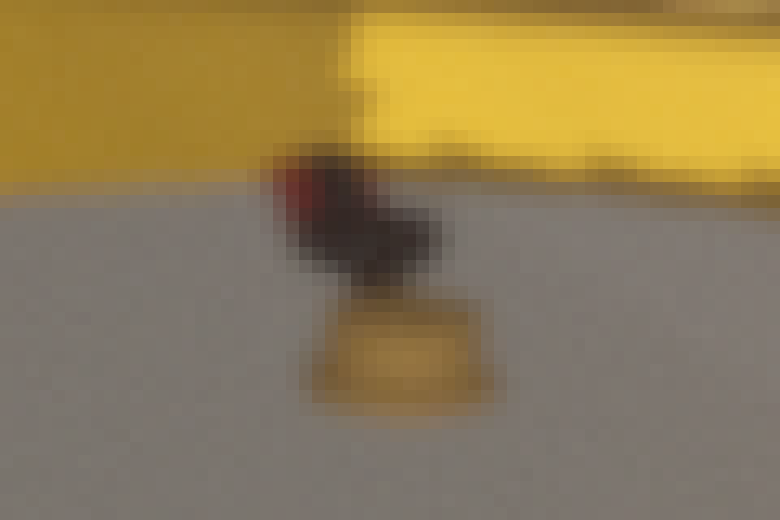

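The enlarged view shows the pointer tip (crop 345,185) on the mark, slightly right of its middle: red shows 2–3 px left of it and about 1 px right. I'll quantify the mark angle from the upright pictures by red centroid (at r = 38 mm).

```bash
python3 - <<'E'
from h import *
# gauge origin = TCP + (-.002 ex, y0 ey, -.151); y reference: pointer/hub column
cfg={'w2':([.5783,.1434,.1905],.217),'w3':([.4959,-.1567,.3098],.217),'w4':([.5944,-.1363,.3107],.2713),'w5':([.5927,-.1224,.2603],.272)}
for n,(p,yaw) in cfg.items():
    s=load(n);ex=np.array([np.cos(yaw),np.sin(yaw),0]);ey=np.array([-ex[1],ex[0],0])
    o=np.array(p)-.002*ex+.0012*ey-[0,0,.151]
    c=px(s,o+.007*ex+[0,0,.07]+.0125*ey-[0,0,.036]);u0,v0=np.round(c).astype(int)
    I=s['image'].astype(float);w_=np.clip(I[...,0]-I[...,1]*1.07-8,0,None)*((I[...,1]-I[...,2])<22)
    k=np.zeros_like(w_);k[v0-9:v0+10,u0-13:u0+11]=1;w_*=k
    v,u=np.mgrid[:420,:560];uc=np.array([(u*w_).sum(),(v*w_).sum()])/w_.sum()
    # pointer dark centroid beneath hub (blob)
    b=px(s,o+.009*ex+[0,0,.042]);ub,vb=np.round(b).astype(int)
    d=np.clip(95-I.max(-1),0,None);k=np.zeros_like(d);k[vb-8:vb+5,ub-7:ub+8]=1;d*=k
    ud=np.array([(u*d).sum(),(v*d).sum()])/d.sum()
    ym=onface(s,uc,o,yaw,.007);yp=onface(s,ud,o,yaw,.009)
    ref=yp[0];y=ym[0]-ref
    # solve face offset so that centroid is at r=38
    best=min(np.linspace(.003,.011,81),key=lambda xf:abs(np.hypot(onface(s,uc,o,yaw,xf)[0]-ref,onface(s,uc,o,yaw,xf)[1]-.07)-.038))
    q=onface(s,uc,o,yaw,best);print(n,uc,ud,'ref y',ref,'y',y,'xf',best,'m',np.arctan2(q[0]-ref,.07-q[1]))
E
```

```text
w2 [263.75623882 205.92119272] [279.52494244 206.63468918] ref y -0.0005259683754134767 y 0.011968111800656414 xf 0.0069 m 0.3204737181420307
w3 [263.11897131 205.74435282] [276.4911147  206.24878837] ref y 0.0016952504149188 y 0.010192194348845985 xf 0.006500000000000001 m 0.27413603374936146
w4 [262.95245548 206.22364399] [278.91893362 206.86724701] ref y 0.00015028603659638382 y 0.012099134668773897 xf 0.0067 m 0.32481431717243586
w5 [264.68872718 206.19520319] [279.35980011 206.87118268] ref y -0.0005909281801578853 y 0.011130838450925485 xf 0.007 m 0.2987998884182979
```

Allowing for parallax of about 0.6 px, the pointer is within about 0.01 rad short of the mark. One small trim, then settle and check.

Request:
{"op": "step_arm", "data": {
  "commands": [
    {"dx": 0,"dy": -0.05,"dz": 0.01,"spin": 0},
    {"dx": 0,"dy": -0.05,"dz": 0.02,"spin": 0},
    {"dx": 0,"dy": 0,"dz": 0,"spin": 0},
    {"dx": 0,"dy": 0,"dz": 0,"spin": 0},
    {"dx": 0,"dy": 0,"dz": 0,"spin": 0},
    {"dx": 0,"dy": 0,"dz": 0,"spin": 0},
    {"dx": 0,"dy": 0,"dz": 0,"spin": 0},
    {"dx": 0,"dy": 0,"dz": 0,"spin": 0},
    {"dx": 0,"dy": 0,"dz": 0,"spin": 0},
    {"dx": 0,"dy": 0,"dz": 0,"spin": 0},
    {"dx": 0,"dy": 0,"dz": 0,"spin": 0},
    {"dx": 0,"dy": 0,"dz": 0,"spin": 0}
  ]
}}

```text
t: 16.1
tool_pos: [0.5799, -0.0733, 0.2556]
tcp_rot: [3.138, -0.004, 0.272]
wrist_force: [1.2, -4.2, 13.8]
grip_width: 0.373
grip_force: 34.7
```

Request:
{"op": "step_arm", "data": {
  "commands": [
    {"dx": 0,"dy": 0,"dz": 0,"spin": 0},
    {"dx": 0,"dy": 0,"dz": 0,"spin": 0},
    {"dx": 0,"dy": 0,"dz": 0,"spin": 0},
    {"dx": 0,"dy": 0,"dz": 0,"spin": 0},
    {"dx": 0,"dy": 0,"dz": 0,"spin": 0},
    {"dx": 0,"dy": 0,"dz": 0,"spin": 0},
    {"dx": 0,"dy": 0,"dz": 0,"spin": 0},
    {"dx": 0,"dy": 0,"dz": 0,"spin": 0}
  ]
}}

```text
t: 16.9
tool_pos: [0.5799, -0.0734, 0.2556]
tcp_rot: [3.138, -0.004, 0.272]
wrist_force: [1.0, -4.3, 14.7]
grip_width: 0.367
grip_force: 34.7
```

```bash
python3 - <<'E'
from h import *
A=[];B=[]
for i in range(6):
    s=snap('wrist','wa%d'%i);th=basefit(s);A.append(s['image'].astype(float));
I=np.mean(A,0)
o=get_obs();print(o['tool_pos'],o['wrist_force'],o['grip_width'])
for v in range(202,209): print(v,' '.join('%3d/%2d'%(I[v,u,0],I[v,u,0]-I[v,u,1]) for u in range(302,324)))
E
```

```text
base n 1856 tilt 0.3338785341271515 y range [-0.0270679   0.06595307] z@mid 0.010739679434690704
base n 1858 tilt 0.3332319358475608 y range [-0.02713516  0.065952  ] z@mid 0.010748634849645874
base n 1860 tilt 0.3337632415993544 y range [-0.02717868  0.06595266] z@mid 0.010733219596405667
base n 1874 tilt 0.3342954928177359 y range [-0.02718607  0.06595394] z@mid 0.010738509127652715
base n 1857 tilt 0.3322790419000093 y range [-0.02723682  0.06595153] z@mid 0.010729471448101893
base n 1860 tilt 0.33359014741338355 y range [-0.02715301  0.06595338] z@mid 0.01074601728820029
[ 0.57996728 -0.07333935  0.25559589] [ 0.82220323 -4.26099956 14.48548136] 0.36782984241802946
202 160/33 160/33 161/34 157/35 146/37 131/39 113/36  95/28  82/20  80/18  91/24 111/30 132/33 150/33 160/34 165/34 165/34 159/33 150/32 148/32 154/33 165/35
203 154/29 154/30 153/29 147/30 132/34 115/42  98/43  79/32  63/19  59/14  67/19  87/27 108/29 121/27 126/24 128/24 130/24 128/24 126/23 125/24 128/24 131/26
204 138/19 138/18 136/18 132/19 122/26 109/39  97/47  81/38  63/21  55/13  58/15  75/25  95/26 111/21 118/16 120/13 121/14 122/14 122/14 123/15 123/15 124/16
205 127/10 126/ 8 125/ 9 123/11 118/18 108/32  97/43  80/37  63/22  54/13  53/12  64/18  83/21  99/15 107/10 112/ 9 115/ 8 120/ 8 123/ 8 124/ 8 125/ 9 124/ 8
206 123/ 6 123/ 6 123/ 6 122/ 7 118/12 108/21  91/30  73/27  59/17  54/11  51/10  55/13  65/14  75/12  83/ 9  89/ 7  99/ 7 113/ 7 121/ 6 123/ 6 125/ 6 125/ 7
207 123/ 6 123/ 6 123/ 6 122/ 6 118/ 8 106/13  85/17  63/16  53/11  51/10  50/ 8  52/10  53/10  57/10  59/ 8  65/ 7  83/ 7 104/ 6 118/ 6 124/ 6 124/ 7 124/ 6
208 123/ 5 123/ 6 122/ 6 123/ 6 119/ 7 107/ 9  85/11  64/11  53/ 9  52/ 9  53/ 9  53/ 9  53/10  52/ 9  53/ 9  57/ 9  75/ 8 101/ 7 118/ 6 123/ 6 124/ 7 123/ 6
```

```bash
python3 - <<'E'
from h import *
from scipy.optimize import least_squares
from scipy.special import erf
I=np.mean([load('wa%d'%i)['image'].astype(float) for i in range(6)],0)
w4=load('w4')['image'].astype(int);k=w4[196:216,252:274];d=k[...,0]-k[...,1];print('red core',k.reshape(-1,3)[d.ravel().argsort()[-5:]])
u=np.arange(302,321)
def S(x,e,s): return .5*(1+erf((x-e)/s/1.414))
for v in(204,205):
    R,G=I[v,u,0],I[v,u,1]
    def model(p):
        a,b,c,dd,s,r,g,Rr,Rg,k=p
        f=lambda bg,red,dk: bg+(red-bg)*(S(u,a,s)-S(u,dd,s))+(dk-red)*(S(u,b,s)-S(u,c,s))
        return f(r,Rr,k),f(g,Rg,k-10)
    fun=lambda p:np.r_[model(p)[0]-R,model(p)[1]-G,(p[7]-118)/2,(p[8]-50)/2]
    q=least_squares(fun,[306,309,313,315,1,124,116,118,50,45]);p=q.x
    print(v,np.round(p,2),'mark mid',(p[0]+p[3])/2,'ptr mid',(p[1]+p[2])/2,'width',p[3]-p[0],'cost',q.cost)
# predicted parallax & scale when aligned
s=load('wa0');ex=np.array([np.cos(.272),np.sin(.272),0]);ey=np.array([-ex[1],ex[0],0]);T=np.array([.5928,-.1348,.11])
# dial centre: base-top centre -> +58mm along n
th=.3335;n=np.sin(th)*ey+np.array([0,0,np.cos(th)]);t=np.cos(th)*ey-np.array([0,0,np.sin(th)])
y=np.array([-.0272,.066]).mean();base=T+y*ey+np.array([0,0,.01074]);c=base+.058*n
for x0 in(-.001,0,.001):
  for xp in(.0085,.0095):
    L=lambda x:np.array([px(s,c+(x0+x)*ex-[0,0,z]) for z in np.linspace(.02,.055,50)])
    a=L(.0068);b=L(xp);o=[np.interp(204.5,l[::-1,1] if l[0,1]>l[-1,1] else l[:,1],l[::-1,0] if l[0,1]>l[-1,1] else l[:,0]) for l in(a,b)]
    print(x0,xp,o,'ptr-mark',o[1]-o[0],'px/mm',np.linalg.norm(px(s,c+.0068*ex-[0,0,.044])-px(s,c+.0068*ex-[0,0,.044]+.01*ey))/10)
E
```

```text
red core [[117  49  44]
 [122  53  48]
 [120  50  43]
 [119  48  42]
 [121  49  44]]
204 [306.77 308.82 313.61 314.46   1.35 128.29 113.62 112.4   41.13  50.86] mark mid 310.61512889836723 ptr mid 311.2138152314656 width 7.693094666818638 cost 446.7892099791258
205 [306.94 308.78 314.22 314.86   1.59 122.23 115.4  117.44  41.91  47.58] mark mid 310.90262361209307 ptr mid 311.49846818134654 width 7.916593011602686 cost 217.03843191916636
-0.001 0.0085 [np.float64(309.8706446220601), np.float64(310.40834894770876)] ptr-mark 0.5377043256486331 px/mm 1.280187414800811
-0.001 0.0095 [np.float64(309.8706446220601), np.float64(310.87817130263136)] ptr-mark 1.0075266805712317 px/mm 1.280187414800811
0 0.0085 [np.float64(310.08739914221576), np.float64(310.87817130263136)] ptr-mark 0.7907721604155995 px/mm 1.280187414800811
0 0.0095 [np.float64(310.08739914221576), np.float64(311.3618445617132)] ptr-mark 1.2744454194974537 px/mm 1.280187414800811
0.001 0.0085 [np.float64(310.54787686271453), np.float64(311.3618445617132)] ptr-mark 0.813967698998681 px/mm 1.280187414800811
0.001 0.0095 [np.float64(310.54787686271453), np.float64(311.85999039971)] ptr-mark 1.3121135369954686 px/mm 1.280187414800811
```

Observed pointer-to-mark offset is 0.6 px, which matches the parallax expected when aligned. I'll lighten the press slightly, let it settle and recheck the tilt.

Request:
{"op": "step_arm", "data": {
  "commands": [
    {"dx": 0,"dy": 0,"dz": -0.05,"spin": 0},
    {"dx": 0,"dy": 0,"dz": -0.05,"spin": 0},
    {"dx": 0,"dy": 0,"dz": 0,"spin": 0},
    {"dx": 0,"dy": 0,"dz": 0,"spin": 0},
    {"dx": 0,"dy": 0,"dz": 0,"spin": 0},
    {"dx": 0,"dy": 0,"dz": 0,"spin": 0},
    {"dx": 0,"dy": 0,"dz": 0,"spin": 0},
    {"dx": 0,"dy": 0,"dz": 0,"spin": 0},
    {"dx": 0,"dy": 0,"dz": 0,"spin": 0},
    {"dx": 0,"dy": 0,"dz": 0,"spin": 0},
    {"dx": 0,"dy": 0,"dz": 0,"spin": 0},
    {"dx": 0,"dy": 0,"dz": 0,"spin": 0}
  ]
}}

```text
t: 18.4
tool_pos: [0.5795, -0.0734, 0.2557]
tcp_rot: [3.139, -0.003, 0.272]
wrist_force: [1.8, -5.5, 8.8]
grip_width: 0.37
grip_force: 33.6
```

Request:
{"op": "step_arm", "data": {
  "commands": [
    {"dx": 0,"dy": 0,"dz": 0,"spin": 0},
    {"dx": 0,"dy": 0,"dz": 0,"spin": 0},
    {"dx": 0,"dy": 0,"dz": 0,"spin": 0},
    {"dx": 0,"dy": 0,"dz": 0,"spin": 0},
    {"dx": 0,"dy": 0,"dz": 0,"spin": 0},
    {"dx": 0,"dy": 0,"dz": 0,"spin": 0},
    {"dx": 0,"dy": 0,"dz": 0,"spin": 0},
    {"dx": 0,"dy": 0,"dz": 0,"spin": 0}
  ]
}}

```text
t: 19.2
tool_pos: [0.5795, -0.0734, 0.2557]
tcp_rot: [3.139, -0.003, 0.272]
wrist_force: [1.5, -5.5, 8.4]
grip_width: 0.368
grip_force: 33.6
```

```bash
python3 - <<'E'
from h import *
for i in range(4): s=snap('wrist','wb%d'%i);basefit(s)
I=np.mean([load('wb%d'%i)['image'].astype(float) for i in range(4)],0)
o=get_obs();print(o['tool_pos'],o['wrist_force'],o['grip_force'])
for v in(204,205): print(v,' '.join('%3d/%2d'%(I[v,u,0],I[v,u,0]-I[v,u,1]) for u in range(302,324)))
E
```

```text
base n 1853 tilt 0.33281683516579447 y range [-0.02692709  0.06614766] z@mid 0.010804413203403095
base n 1870 tilt 0.33336470110469135 y range [-0.02697463  0.06614903] z@mid 0.010731080226350737
base n 1854 tilt 0.3334781973739263 y range [-0.02702999  0.06614718] z@mid 0.010754380187812874
base n 1866 tilt 0.33324611798088155 y range [-0.02689782  0.06614913] z@mid 0.010721837056424434
[ 0.57945425 -0.07335114  0.25567468] [ 1.60943    -4.64675934  7.88159705] 33.642295114696026
204 131/13 131/12 130/12 128/14 120/21 110/34  97/44  82/39  64/24  54/14  55/12  66/20  86/25 101/18 110/13 114/10 118/ 9 121/10 122/ 9 123/10 124/11 125/11
205 124/ 7 124/ 7 123/ 7 122/ 8 119/13 109/23  93/33  75/31  62/21  54/13  52/11  56/14  70/18  79/14  88/ 9  98/ 7 107/ 7 117/ 6 121/ 6 124/ 7 125/ 8 125/ 7
```

Alignment is unchanged and the base presses the block with about 12 N. Handing in.

```bash
python3 -c "
from workcell import workorder
print(workorder.sign_off())"
```

```text
the job is handed in; nothing more can be done
None
```

I handed the job in with the gauge's pin in the far vise's slot and the gauge leaned about 0.333 rad; the pointer is on the red mark to within about 0.01 rad. The arm still holds it against the block with about 12 N, and I don't have the verdict, since sign-off returned none.

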